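Stow and lock the pop-up desk socket

ROBOT

A 6-joint arm with a two-finger parallel gripper is mounted at the origin on the work surface. World frame = base frame: x ahead of the robot, y to its left, z up, the work surface at z = 0. Lengths are in m, angles in rad, forces in N, time in s.
With the tool pointing down it reaches from about 0.3 to 0.775 m from the base axis. Payload 14.6 kg.
Tool frame: the origin (TCP) lies midway between the tips of the shut fingers; the grasp point (between the pads) lies 19 mm behind it (r.grip_depth is the distance from the TCP to the grasp point, in m); z points along the fingers, y is the line along which they close (so a half turn about z gives the same grasp; the last joint's range is limited). The gripper opens to 94 mm and grips with 3 to 60 N. Pads are 16 mm wide; open, the fingers measure 119 mm over their backs; the gripper's body (75 mm by 177 mm) begins 78 mm behind the grasp point.
Start: joints at [1.04, 0.3, 1.521, -0, 1.321, -0.067], TCP at [0.246, 0.492, 0.181] pointing down, gripper open.
Joint ranges: [-3.03, 3.03], [-0.79, 2.21], [0.23, 2.52], [-1.04, 4.18], [0, 3.07], [-2.55, 2.55]. Speed limits (rad/s): [2.22, 2.22, 2.57, 3.14, 3.14, 3.14].

INTERFACE

Orientations are given as a unit quaternion [x, y, z, w].
In Python, from plant import r, eyes, order gives the robot as it stands.
- The arm moves only by the tool apply_moves, never from a script. Its arguments are lists of equal length, an entry for each row: "translation": the shift along the tool's x, y, z normalised to -1 to 1, where 1 is 0.04 m, a list of three; "roll": the turn about the tool's z normalised to -1 to 1, where 1 is 0.08 rad. In form: {"translation": [[dx, dy, dz], ...], "roll": [roll, ...]}. A call has 1 to 20 rows; each row shifts and turns the commanded pose from where the row before left it, along the tool's axes as they then stand; what a row does not reach is not made up. A row lasts 1/10 s, in which the tool goes at most 50 mm and 8.59 degrees, less where a joint would pass 70% of its speed; a pose out of reach is approached as far as the arm can. A call with a number of a shift or a turn outside -1 to 1 is refused whole. A call with a gripper value outside its range is refused whole. "grip" is the opening, from -1 (shut) to 1 (fully open), so that 0 is half open, set as the call begins (left out, the last holds). The fingers move at their own pace and stop on an object; "force" is the grip in N (left out, the last holds). Time passes only in rows, so rows that do not move let the fingers close. It gives the time, the measured TCP pose, the force, the opening and the grip force at its end, in the units of the state.
- r.get_state(): the state, without advancing time (a new reading comes with each control period).
- eyes.get_image(name): name is "scene" or "side" or "wrist"; returns the picture (480x640x3 uint8, blue, green, red); there is no depth.
- eyes.calibration(name): a dict with "mtx" (3x3 intrinsics, pixels), "dist_coeffs" ([k1, k2, p1, p2, k3] as OpenCV has them; the pictures are not rectified), "R" (3x3) and "t" (3): a world point X has camera coordinates R X + t. Camera axes: x right, y down, z forward; pixel columns grow to the right and rows downward; lengths in m; the calibration is good to about 2 mm. A picture is of the moment at which its call begins: read the wrist's pose just before it. calibration takes no time and is no camera call; for the wrist camera it gives the pose at the moment of the call.
- order.finish_job(): hands the job in; it is judged then, once.
The state is a dict: "time_s": time; "joints": joint angles; "joint_velocities": joint speeds; "joint_torque": joint torques, N m; "position": TCP position; "tcp_rot": TCP orientation; "ft_force": force on the tool from outside, world axes, zero at the start; "wrist_torque": the same for the moment, N m; "finger_gap": opening from 0.0 (shut) to 1.0 (fully open); "gripper_force": force on a finger pad.
Only numpy, scipy, OpenCV 4.12 (cv2) and the standard library are available. Lean on these libraries where they do the work, as an engineer would, in place of code of your own. Each camera call takes 0.05 s, during which the arm holds its last target. There are 200 camera calls.

TASK

Put the desk's pop-up socket tower away: push its lock collar round by the lever tab until the orange index line points at the green open-padlock mark, press the raised tower straight down until its cap is flush with the collar, then push the collar back clockwise until the index line points at the middle of the red closed-padlock mark, neither short of it nor past it. Leave the mouse, the remote control and the mug where they stand, with the mug upright.

Things in the scene. Friction and masses are not known exactly. Their poses are not given: they have to be found in the camera images.
- socket_unit: Fixed escutcheon of the pop-up socket: flat black ring, 158 mm diameter, 4 mm thick, on the desk. Origin at desk height on the vertical axis shared by tower and collar; z up; x points half way between the tab's directions at the two marks. From the inside out: tower (76 mm diameter at the cap), collar (116 mm), escutcheon.
- lock_collar (a joint): Bright steel lock collar, 80 mm inner, 116 mm outer diameter, top 18 mm above the desk. Value in rad, growing CLOCKWISE seen from above: 0 at the green open mark, 1.20 at the red closed mark; end stops at -0.04 and 1.42, no click at the marks. Starts between 1.02 and 1.36. Stays where it is left; turns at about 0.14 N m (1.6 N at the tab).
- collar_tab (a point): Middle of the grip of the collar's lever tab, 88 mm from the axis, 24 mm above the desk. The tab is a radial bar 12 mm wide, from 57 to 99 mm from the axis and 6 to 36 mm above the desk, with flat sides to push on. x points outward along the tab, z up. Its direction in the socket_unit frame, counter-clockwise from x, is 0.60 minus the collar's value.
- index_line (a point): Outer end of the orange index line on the collar's top, 56 mm from the axis, 18 mm above the desk, a quarter turn counter-clockwise (from above) of the lever tab.
- open_mark (a point): Green open-padlock mark on the escutcheon, 68 mm from the axis, 4 mm above the desk.
- locked_mark (a point): Red closed-padlock mark on the escutcheon, 68 mm from the axis, 4 mm above the desk, 1.20 rad clockwise of the open mark.
- tower (a joint): Round black socket tower sliding vertically in the desk. Value in m, growing DOWNWARD: 0 fully raised (start), 0.066 at its bottom stop. Stays where it is left; 3 to 8 N push it down. A bayonet pin in the collar holds it: it slides only with the collar between -0.04 and about 0.1, and the collar turns away from there only with the tower fully up or fully down (within 2 mm).
- cap_top (a point): Centre of the flat top of the tower's dark grey cap (76 mm diameter), on the axis: 84 mm above the desk when raised, 18 mm when fully down, flush with the collar's top.
- mouse: Loose dark computer mouse, 105 x 62 x 34 mm, origin under its middle. Bystander.
- remote: Loose dark remote control, 170 x 46 x 18 mm, origin under its middle, long along its x. Bystander.
- mug: Loose blue mug, 80 mm diameter, 92 mm tall, handle at its +y side, origin under its middle. Bystander.

How it is judged:
On the way, in this order (a step that is already met when the one before it is completed fails the run):
1. the collar is turned to the open mark (within 0.2 rad) while the tower is still up (value of joint lock_collar below 0.2 rad and value of joint tower below 0.01 m), for 0.1 s.
2. the tower is pressed fully down (value of joint tower above 0.0625 m), for 0.2 s.
At the end, for the whole second after the job is handed in: The tower is down within 3.5 mm of its stop, the collar stands at rest within 0.10 rad (6 degrees) of the locked mark (joint value 1.10 to 1.30), and the mug is upright (value of joint tower above 0.0625 m and value of joint lock_collar between 1.1 and 1.3 rad and velocity of joint lock_collar between -0.05 and 0.05 rad/s and angle between mug's own z axis and vertical below 0.2 rad); the robot touches nothing.
It fails at once if the mouse, the remote control or the mug is shifted by more than 20 mm (distance of any of mouse, remote, mug from where it was at the start of the episode above 0.02 m).
It fails at once if the mug is tipped (angle between mug's own z axis and vertical above 0.35 rad).
It also fails if it takes over 56 s, if anything falls off the work surface, if the arm or the gripper's body presses on something with over 40 N, if the wrist force passes 120 N, or if a joint passes its speed limit or range.

## Working session

There is one attempt and no reset: what is moved stays moved. The work goes in short steps, Python scripts to look and compute and a tool call to move; the robot and the scene stay as the last step left them, time stands still between calls to the robot, and variables do not carry over. Pictures are saved under pics/ and viewed, at most 10 in all, crops included, and the job is handed in when it is done.

Besides the shell and the picture viewer there is one more tool, called after "Request:" as name([rows], argument=value, ...), one row to a line, values as JSON. apply_moves: Moves the arm, as the interface text tells. Scaled input: -1 to 1 covers 0.04 m each way for a shift and 0.08 rad each way for a turn. Its arguments: {"type":"object","properties":{"translation":{"type":"array"},"roll":{"type":"array"},"grip":{"type":"number"},"force":{"type":"number"}},"required":["translation","roll"]}

```bash
mkdir -p pics; python3 - <<'E'
from plant import r, eyes, order
import cv2,numpy as np
s=r.get_state();print(s['time_s'],s['position'],s['tcp_rot'],s['finger_gap'])
a=eyes.get_image('scene');b=eyes.get_image('side')
cv2.imwrite('pics/scene.png',a);cv2.imwrite('pics/side.png',b)
for n in('scene','side'):
  c=eyes.calibration(n);print(n,-np.array(c['R']).T@c['t'])
E
```

```text
0.0 [0.24589144 0.49165158 0.18027864] [ 2.29832475e-01  9.73230032e-01 -5.52744187e-04 -1.79180025e-04] 0.9980863881932286
scene [1.31750654 0.24948785 0.69885103]
side [0.47364675 0.64032185 0.78660595]
```

View pics/scene.png

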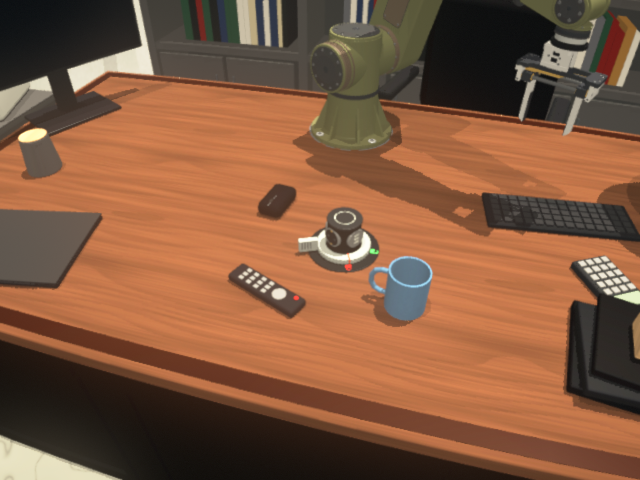

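View pics/side.png

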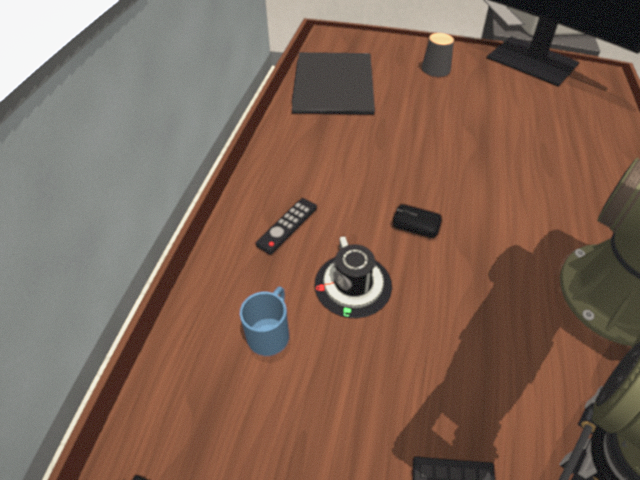

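The scene view shows the unit at about (344,247), with the green mark at (374,252), the red mark at (348,267) and the tab at (307,244). In the side view, green is at (347,312), red at (321,288) and the tab at (343,243). The mug, remote and mouse are all nearby.

```bash
cat > h.py <<'E'
import cv2,numpy as np
from plant import r,eyes,order
def ray(cal,uv,z):
    M,d=np.array(cal['mtx']),np.array(cal['dist_coeffs']);R,t=np.array(cal['R']),np.array(cal['t']).ravel()
    p=cv2.undistortPoints(np.array([[uv]],float),M,d)[0,0]
    C=-R.T@t;v=R.T@np.array([p[0],p[1],1]);return C+v*(z-C[2])/v[2]
def cents(img,mask,box):
    x0,y0,x1,y1=box;m=np.zeros_like(mask);m[y0:y1,x0:x1]=mask[y0:y1,x0:x1]
    n,l,s,c=cv2.connectedComponentsWithStats(m);i=1+np.argmax(s[1:,4]) if n>1 else 0
    return c[i],s[i,4]
def masks(img):
    h=cv2.cvtColor(img,cv2.COLOR_BGR2HSV)
    g=cv2.inRange(h,(45,120,100),(80,255,255))
    rd=cv2.inRange(h,(0,200,150),(4,255,255))|cv2.inRange(h,(174,180,150),(180,255,255))
    return g,rd,h
E
python3 - <<'E'
from h import *
bx={'scene':(295,205,385,275),'side':(310,230,400,325)}
for n in bx:
    im=cv2.imread(f'pics/{n}.png');c=eyes.calibration(n);g,rd,h=masks(im)
    P=[]
    for m in(g,rd):
        uv,a=cents(im,m,bx[n]);p=ray(c,uv,.004);P.append(p);print(n,uv,a,p.round(4))
    G,Rr=P;d=(Rr-G)[:2];L=np.hypot(*d);print('chord',L,'expect',2*.068*np.sin(.6))
    mid=(G+Rr)[:2]/2
    nrm=np.array([-d[1],d[0]])/L
    for sg in(1,-1):print('centre cand',mid+sg*nrm*.068*np.cos(.6))
    tab={'scene':(307,243),'side':(343,241)}[n];print('tab',ray(c,tab,.036))
    for nm,uv in {'scene':dict(mug=(405,310),remA=(297,308),remB=(236,270),mouse=(277,205)),'side':dict(mug=(267,342),remA=(267,248),remB=(308,204),mouse=(417,228))}[n].items():print(nm,ray(c,uv,.01).round(3))
E
```

```text
scene [374.72222222 251.5       ] 18 [0.5422 0.1714 0.004 ]
scene [319.5 239.5] 307200 [0.5355 0.0455 0.004 ]
chord 0.1260974414898914 expect 0.07679137638172481
centre cand [0.59488646 0.10548078]
centre cand [0.48280168 0.11148796]
tab [0.58943471 0.03242313 0.036     ]
mug [0.697 0.256 0.01 ]
remA [0.746 0.058 0.01 ]
remB [ 0.681 -0.094  0.01 ]
mouse [ 0.446 -0.085  0.01 ]
side [346.80952381 310.04761905] 21 [0.5419 0.162  0.004 ]
side [319.5 239.5] 307200 [6.346e-01 5.000e-04 4.000e-03]
chord 0.18619060303916593 expect 0.07679137638172481
centre cand [0.63696186 0.10915985]
centre cand [0.53961083 0.05328622]
tab [0.57962061 0.01971569 0.036     ]
mug [0.67  0.266 0.01 ]
remA [0.737 0.053 0.01 ]
remB [ 0.684 -0.092  0.01 ]
mouse [ 0.432 -0.075  0.01 ]
```

```bash
python3 - <<'E'
from h import *
for n,G,R in(('scene',(374.7,251.5),(348,267)),('side',(346.8,311),(321,288))):
    c=eyes.calibration(n);g=ray(c,G,.004);q=ray(c,R,.004);d=(q-g)[:2];L=np.hypot(*d)
    nrm=np.array([d[1],-d[0]])/L;mid=(g+q)[:2]/2
    print(n,q.round(4),L,[ (mid+s*nrm*.0561).round(4) for s in(1,-1)])
    print('cap', ray(c,{'scene':(345,217),'side':(355,259)}[n],.084).round(4))
c=eyes.calibration('wrist');print(np.array(c['R']),c['t'],-np.array(c['R']).T@c['t'],c['mtx'])
E
```

```text
scene [0.6049 0.1258 0.004 ] 0.07749266004585742 [array([0.5405, 0.1032]), array([0.6066, 0.1939])]
cap [0.5416 0.1018 0.084 ]
side [0.6023 0.1231 0.004 ] 0.07332358622451877 [array([0.5406, 0.0971]), array([0.6033, 0.1901])]
cap [0.542  0.0976 0.084 ]
[[ 4.46818911e-01  8.94624366e-01 -3.23370729e-04]
 [ 8.60628272e-01 -4.29740855e-01  2.73206469e-01]
 [ 2.44278199e-01 -1.22352119e-01 -9.61955363e-01]] [-0.55004193 -0.02905422  0.39189692] [0.17504215 0.52754454 0.38474728] [[338.12642765   0.         322.5133437 ]
 [  0.         338.12642765 242.83809671]
 [  0.           0.           1.        ]]
```

The two views put the axis at about (0.541, 0.100), which agrees with the cap rays and the chord check. I'll move above it for a close look.

Request:
apply_moves([
  [-0.725,-0.388,0],
  [-0.725,-0.388,0],
  [-0.725,-0.388,0],
  [-0.725,-0.388,0],
  [-0.725,-0.388,0],
  [-0.725,-0.388,0],
  [-0.725,-0.388,0],
  [-0.725,-0.388,0],
  [-0.725,-0.388,0],
  [-0.725,-0.388,0],
  [-0.725,-0.388,0],
  [-0.725,-0.388,0],
  [-0.725,-0.388,0],
  [-0.725,-0.388,0],
  [-0.725,-0.388,0],
  [-0.725,-0.388,0],
], roll=[0,0,0,0,0,0,0,0,0,0,0,0,0,0,0,0], grip=0.0)

```text
time_s: 1.7
position: [0.5504, 0.061, 0.1805]
tcp_rot: [0.23, 0.973, -0.0, -0.0]
ft_force: [0.6, 0.2, -0.1]
finger_gap: 0.498
gripper_force: 0.0
```

Request:
apply_moves([
  [0,0,0],
  [0,0,0],
  [0,0,0],
  [0,0,0],
  [0,0,0],
  [0,0,0],
  [0,0,0],
  [0,0,0],
  [0,0,0],
  [0,0,0],
  [0,0,0],
], roll=[0.93,0.93,0.93,0.93,0.93,0.93,0.93,0.93,0.93,0,0])

```text
time_s: 2.8
position: [0.5498, 0.0623, 0.1806]
tcp_rot: [0.536, 0.844, -0.0, -0.0]
ft_force: [0.6, 0.4, 0.1]
finger_gap: 0.502
gripper_force: 0.0
```

```bash
python3 - <<'E'
from h import *
s=r.get_state();print(s['time_s'],s['position'],s['tcp_rot'],s['finger_gap'],s['joints'])
a=eyes.get_image('wrist');cv2.imwrite('pics/w1.png',a)
import json;c=eyes.calibration('wrist');json.dump({k:np.array(v).tolist() for k,v in c.items()},open('w1.json','w'))
E
```

```text
2.8 [0.54981281 0.06225489 0.18060793] [ 5.35890066e-01  8.44287733e-01 -1.42457306e-04 -2.02795719e-04] 0.5017883688165361 [ 4.65553318e-02  3.07842410e-01  1.51123879e+00 -1.34365680e-07
  1.32300711e+00 -3.93117690e-01]
```

View pics/w1.png

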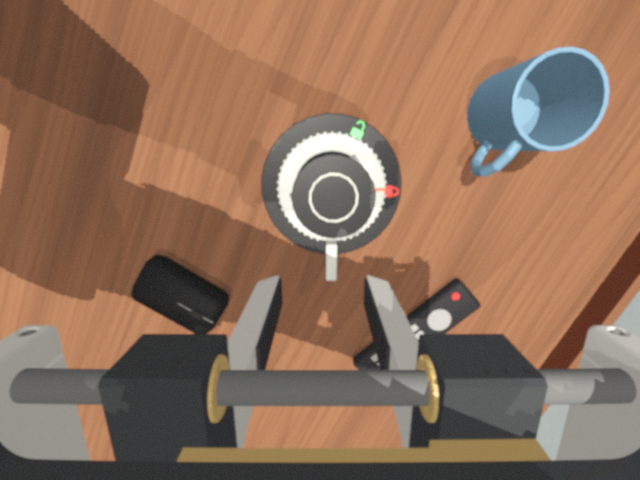

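The wrist view shows the green mark at (358,129), the red mark at (391,191), the tab outer end at (331,280), the escutcheon centred near (331,184), and the mouse and remote clear of the tab.

```bash
python3 - <<'E'
from h import *;import json
c=json.load(open('w1.json'));im=cv2.imread('pics/w1.png');g,rd,h=masks(im)
R=ray
G=R(c,cents(im,g,(340,110,375,145))[0],.004)
rd2=cv2.inRange(h,(0,150,120),(6,255,255))|cv2.inRange(h,(174,150,120),(180,255,255))
uvr,a=cents(im,rd2,(384,180,405,205));Q=R(c,uvr,.004);print(uvr,a)
d=(Q-G)[:2];L=np.hypot(*d);ctr=(G+Q)[:2]/2+np.array([d[1],-d[0]])/L*.0561
print('G',G,'R',Q,'chord',L,'ctr',ctr)
cap=R(c,(333.5,197),.084);print('cap ring ctr',cap)
a=lambda p:np.degrees(np.arctan2(*(np.array(p)[:2]-ctr)[::-1]))
print('angles',a(G),a(Q))
# tab: bright low-sat pixels
m=cv2.inRange(h,(0,0,110),(180,70,255));t=np.zeros_like(m);t[250:290,318:345]=m[250:290,318:345]
ys,xs=np.nonzero(t);print('tab px',xs.min(),xs.max(),ys.min(),ys.max())
for y in(255,262,270,277):
    x=xs[ys==y];print(y,x.min(),x.max(),R(c,(x.mean(),y),.036).round(4),a(R(c,(x.mean(),y),.036)))
o=cv2.inRange(h,(3,180,180),(18,255,255));uo,ao=cents(im,o,(365,180,386,200));print('idx',uo,ao,a(R(c,uo,.018)))
for nm,p in dict(remnear=(370,362),rem2=(468,290),mouse=(205,328),mouse2=(150,260)).items():print(nm,R(c,p,.018).round(3))
E
```

```text
[392.63157895 190.69736842] 76
G [0.55753944 0.03888969 0.004     ] R [0.60781771 0.12538875 0.004     ] chord 0.10004995140124756 ctr [0.63118032 0.05394719]
cap ring ctr [0.54350033 0.09979373 0.084     ]
angles -168.44390813136368 108.10862670639193
tab px 325 342 250 281
255 325 337 [0.5727 0.0364 0.036 ] -163.31629054345171
262 325 337 [0.5762 0.0292 0.036 ] -155.7689141509027
270 325 337 [0.5802 0.0208 0.036 ] -146.98871968602194
277 325 336 [0.5833 0.0132 0.036 ] -139.6060830170593
idx [319.5 239.5] 307200 -171.25999516334588
remnear [ 0.681 -0.075  0.018]
rem2 [0.741 0.061 0.018]
mouse [ 0.477 -0.118  0.018]
mouse2 [ 0.39  -0.063  0.018]
```

```bash
python3 -c "
import cv2;a=cv2.imread('pics/w1.png')[100:290,250:410];cv2.imwrite('pics/w1c.png',cv2.resize(a,None,fx=3,fy=3,interpolation=2))"
```

```text
(no output)
```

View pics/w1c.png

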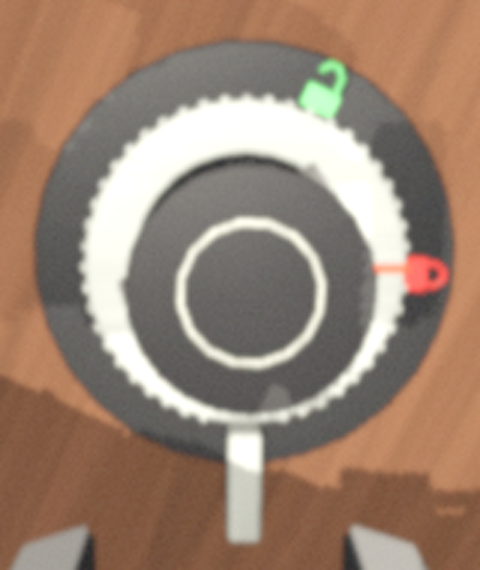

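The crop shows the index line ending near (385,189), close to the red mark's centre at (392,191), and the green mark at (358,131).

```bash
python3 - <<'E'
from h import *;import json
c=json.load(open('w1.json'));R=ray
G=R(c,(358,131),.004)[:2];Q=R(c,(392.3,191),.004)[:2];d=Q-G;L=np.hypot(*d)
ctr=(G+Q)/2+np.array([d[1],-d[0]])/L*.0561
E=R(c,(331.3,183.3),.004)[:2];print(G,Q,L,'ctr',ctr,'esc',E)
C=(np.array([.5435,.0998])+E)/2;print('C',C)
a=lambda p:np.arctan2(*(np.array(p)[:2]-C)[::-1])
I=R(c,(385,189.4),.018)[:2];T=R(c,(331,266),.036)[:2];end=R(c,(330.7,281),.036)[:2]
print('ang G,R,I,T',a(G),a(Q),a(I),a(T),np.hypot(*(I-C)),'end r',np.hypot(*(end-C)))
print('value from tab',a(G)-np.pi/2-a(T),'idx vs red',a(Q)-a(I))
s=r.get_state();x,y=s['tcp_rot'][:2];tx=np.array([2*x*x-1,2*x*y]);ty=np.array([2*x*y,2*y*y-1])
print('toolx out ang',np.arctan2(*(-tx)[::-1]))
for f in(a(T),):
    P=C+.088*np.array([np.cos(f),np.sin(f)]);D=P-s['position'][:2];print('grasp',P,'tool dx dy units',D@tx/.04,D@ty/.04,'roll',(np.arctan2(*(-tx)[::-1])-f)/.08)
E
```

```text
[0.54376418 0.1658393 ] [0.60764144 0.12493042] 0.07585407493016222 ctr [0.5454475  0.09814265] esc [0.54189688 0.10340331]
C [0.54269844 0.10160166]
ang G,R,I,T 1.554207250050643 0.3448640636056772 0.38644227964927624 -1.13676963227836 0.05787826086287359 end r 0.10203318573189434
value from tab 1.1201805555341064 idx vs red -0.04157821604359907
toolx out ang -1.13130591865416
grasp [0.57970486 0.02176104] tool dx dy units -1.2331899113098543 0.24458093658641517 roll 0.06829642030249938
```

Request:
apply_moves([
  [-0.62,0.12,0],
  [-0.61,0.12,0],
  [0,0,0.7],
  [0,0,0.7],
  [0,0,0.7],
  [0,0,0.7],
  [0,0,0.7],
  [0,0,0.5],
  [0,0,0.2],
  [0,0,0],
], roll=[0.07,0,0,0,0,0,0,0,0,0])

```text
time_s: 3.85
position: [0.5789, 0.0217, 0.0122]
tcp_rot: [0.539, 0.842, -0.0, -0.001]
ft_force: [0.4, -0.8, 1.0]
finger_gap: 0.499
gripper_force: 0.0
```

Request:
apply_moves([
  [0,0,0],
  [0,0,0],
  [0,0,0],
  [0,0,0],
  [0,0,0],
  [0,0,0],
], roll=[0,0,0,0,0,0], grip=-1, force=15)

```text
time_s: 4.45
position: [0.5794, 0.0217, 0.0129]
tcp_rot: [0.539, 0.842, 0.0, 0.0]
ft_force: [-0.4, -0.8, 0.9]
finger_gap: 0.031
gripper_force: 0.0
```

The gap is smaller than the tab's width, so I'll look.

```bash
python3 - <<'E'
from h import *
s=r.get_state();print(s['time_s'],s['position'],s['finger_gap'],s['gripper_force'])
a=eyes.get_image('wrist');b=eyes.get_image('scene')[190:310,240:400];d=eyes.get_image('side')[200:320,300:420]
b=cv2.resize(b,(400,300));d=cv2.resize(d,(300,300))
cv2.imwrite('pics/w2.png',np.hstack([cv2.resize(a,(400,300)),b]))
cv2.imwrite('pics/d2.png',d)
E
```

```text
4.45 [0.57938997 0.02166191 0.01295   ] 0.03135497586372142 0.0
```

View pics/w2.png

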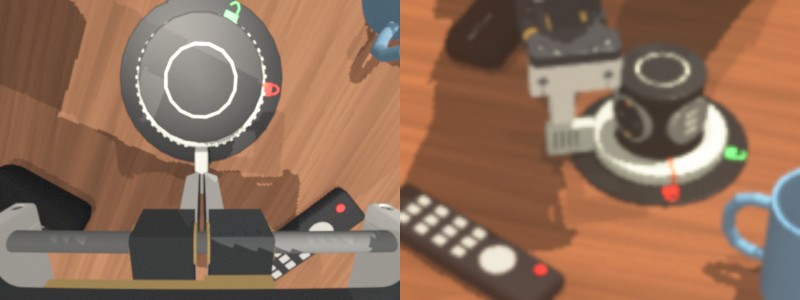

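```bash
python3 - <<'E'
from h import *
s=r.get_state();print(s['time_s'],s['finger_gap'],s['gripper_force'])
a=eyes.get_image('wrist')[200:350,250:400];b=eyes.get_image('scene')[190:290,270:370];d=cv2.imread('pics/d2.png')
cv2.imwrite('pics/w3.png',np.hstack([cv2.resize(a,(400,400),interpolation=2),cv2.resize(b,(400,400),interpolation=2)]))
E
```

```text
4.6 0.00731686618027642 0.0
```

View pics/w3.png

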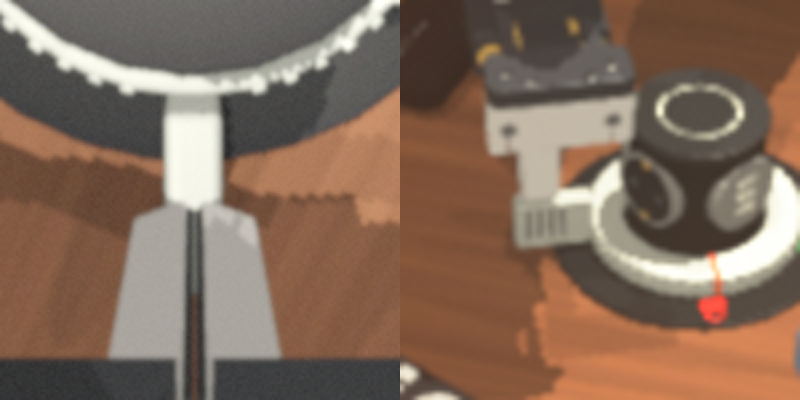

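```bash
python3 - <<'E'
from h import *
s=r.get_state();p=np.array(s['position']);x,y=s['tcp_rot'][:2];tx=np.array([2*x*x-1,2*x*y,0]);ty=np.array([2*x*y,2*y*y-1,0])
C=np.array([.5427,.1016,0])
def pr(n,X):
    c=eyes.calibration(n);rv=cv2.Rodrigues(np.array(c['R']))[0]
    return cv2.projectPoints(np.array([X],float),rv,np.array(c['t']).reshape(3,1),np.array(c['mtx']),np.array(c['dist_coeffs']))[0][0,0]
for z in(0,.023,.05):
  q=p+[0,0,z]; u=pr('scene',q);w=pr('wrist',q)
  print(z,'scene',u,'crop',400+4*(u[0]-270),4*(u[1]-190),'wrist',w,'crop',(w-[250,200])*400/150)
u=np.array([np.cos(-1.137),np.sin(-1.137),0])
for rr in(.057,.088,.099):
  for z in (.006,.036):
    q=C+u*rr+[0,0,z];a=pr('scene',q);w=pr('wrist',q);print('tab',rr,z,400+4*(a[0]-270),4*(a[1]-190),(w-[250,200])*400/150)
E
```

```text
0 scene [303.61191196 247.25409545] crop 534.4476478501374 229.01638180358975 wrist [321.9660823 275.0274108] crop [191.90955281 200.07309547]
0.023 scene [303.45338728 239.17822058] crop 533.8135491011719 196.71288230773837 wrist [321.95094614 289.45178257] crop [191.86918972 238.53808686]
0.05 scene [303.26225137 229.39096741] crop 533.049005496898 157.5638696323531 wrist [321.92824851 311.1496701 ] crop [191.80866269 296.39912028]
tab 0.057 0.006 590.9665851308316 232.60348634549814 [193.10652108  69.04452587]
tab 0.057 0.036 591.2189873389443 190.68707004377006 [193.23522955 101.39646864]
tab 0.088 0.006 534.6337969417623 238.8469999044214 [193.29036515 190.30004419]
tab 0.088 0.036 533.8093748605102 196.8849305295056 [193.44056589 239.07631157]
tab 0.099 0.006 514.5427698831495 241.07193761711676 [193.35231802 231.14053996]
tab 0.099 0.036 513.3320236192244 199.09538622182936 [193.50917188 285.06118758]
```

The fingers are where I meant them to be but didn't clamp the tab. I'll open them a little and sweep the arc with one finger, watching the force.

Request:
apply_moves([
  [0,0,0],
  [0,0,0],
  [0,0,0],
  [0,0,0],
  [0.007,0.176,0],
  [0.007,0.176,0],
  [0.007,0.176,0],
], roll=[0,0,0,0,-1,-1,-1], grip=-0.4, force=60)

```text
time_s: 5.4
position: [0.5976, 0.0328, 0.0129]
tcp_rot: [0.433, 0.901, 0.0, 0.0]
ft_force: [0.1, 0.2, 0.3]
finger_gap: 0.301
gripper_force: 0.0
```

```bash
python3 - <<'E'
from h import *
s=r.get_state();print(s['time_s'],s['position'],s['ft_force'],s['finger_gap'],s['gripper_force'])
a=eyes.get_image('wrist')[130:350,220:430];b=eyes.get_image('scene')[190:290,270:370]
cv2.imwrite('pics/w4.png',np.hstack([cv2.resize(a,(400,400),interpolation=2),cv2.resize(b,(400,400),interpolation=2)]))
E
```

```text
5.4 [0.59757715 0.03276828 0.01288038] [0.09932299 0.16304201 0.28906275] 0.30067542429176025 0.0
```

View pics/w4.png

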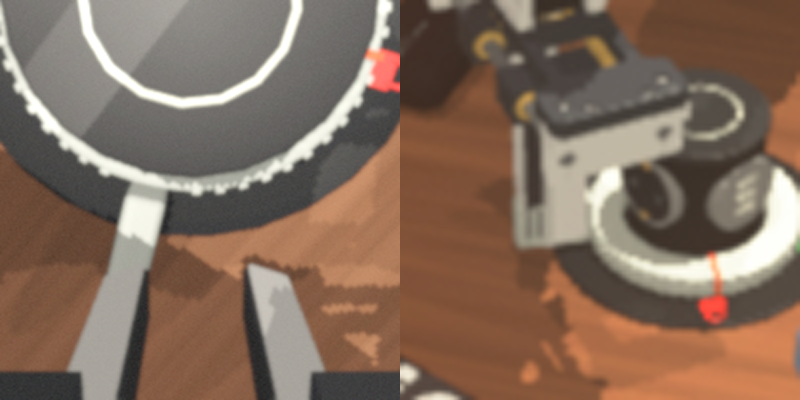

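The view shows the left finger overlapping the tab with no force, so the tips are either above it or further out than assumed. I'll project the finger outline to check its height.

```bash
python3 - <<'E'
from h import *
s=r.get_state();p=np.array(s['position']);x,y=s['tcp_rot'][:2];tx=np.array([2*x*x-1,2*x*y,0]);ty=np.array([2*x*y,2*y*y-1,0])
def pr(n,X):
    c=eyes.calibration(n);rv=cv2.Rodrigues(np.array(c['R']))[0]
    return cv2.projectPoints(np.array([X],float),rv,np.array(c['t']).reshape(3,1),np.array(c['mtx']),np.array(c['dist_coeffs']))[0][0,0]
ims={n:eyes.get_image(n) for n in('scene','wrist','side')}
for sg in(1,-1):
  for dx in(-.008,0,.008):
    for z in(0,.023):
      q=p+sg*ty*.0145+dx*tx+[0,0,z];a=pr('scene',q);w=pr('wrist',q);d=pr('side',q)
      print(sg,dx,z,'scene4',(4*(a-[270,190])+[400,0]).round(),'wrist4',((w-[220,130])*[400/210,400/220]).round(),'side',d.round())
b=ims['scene'][190:290,270:370];d=ims['side'][200:280,310:390]
cv2.imwrite('pics/w5.png',np.hstack([cv2.resize(b,(400,400),interpolation=2),cv2.resize(d,(400,400),interpolation=2)]))
E
```

```text
1 -0.008 0 scene4 [542. 276.] wrist4 [239. 284.] side [325. 251.]
1 -0.008 0.023 scene4 [541. 244.] wrist4 [244. 313.] side [325. 244.]
1 0 0 scene4 [556. 272.] wrist4 [239. 263.] side [327. 254.]
1 0 0.023 scene4 [555. 239.] wrist4 [244. 290.] side [327. 247.]
1 0.008 0 scene4 [570. 268.] wrist4 [240. 242.] side [328. 256.]
1 0.008 0.023 scene4 [570. 235.] wrist4 [245. 266.] side [328. 249.]
-1 -0.008 0 scene4 [521. 242.] wrist4 [154. 285.] side [337. 246.]
-1 -0.008 0.023 scene4 [520. 210.] wrist4 [150. 313.] side [338. 239.]
-1 0 0 scene4 [535. 238.] wrist4 [154. 264.] side [339. 249.]
-1 0 0.023 scene4 [534. 206.] wrist4 [149. 290.] side [339. 242.]
-1 0.008 0 scene4 [549. 234.] wrist4 [153. 242.] side [341. 252.]
-1 0.008 0.023 scene4 [548. 202.] wrist4 [148. 267.] side [341. 245.]
```

View pics/w5.png

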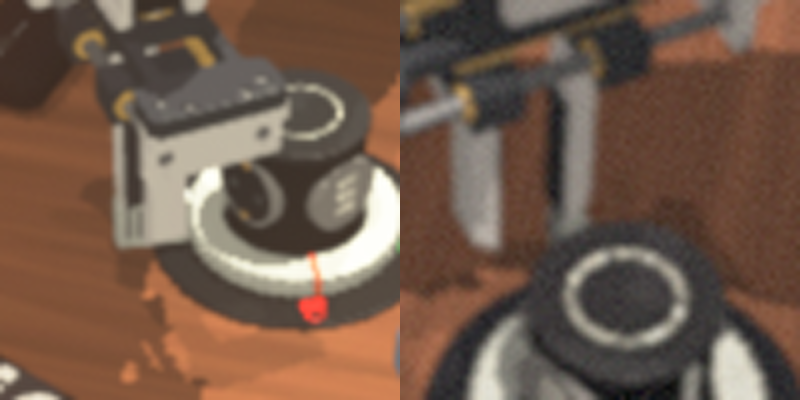

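The tips sit about 21 mm short of the reported TCP: the scene and side views both put them at z≈0.034, above the tab. I'll go back, lower by 14 mm and clamp.

Request:
apply_moves([
  [0.007,-0.176,0],
  [0.007,-0.176,0],
  [0.007,-0.176,0],
  [0,0,0],
  [0,0,0.1],
  [0,0,0.1],
  [0,0,0.1],
  [0,0,0.1],
  [0,0,0],
], roll=[1,1,1,0,0,0,0,0,0])

```text
time_s: 6.55
position: [0.579, 0.0217, -0.004]
tcp_rot: [0.539, 0.842, -0.0, -0.001]
ft_force: [0.6, 0.2, -0.0]
finger_gap: 0.305
gripper_force: 0.0
```

Request:
apply_moves([
  [0,0,0],
  [0,0,0],
  [0,0,0],
  [0,0,0],
  [0,0,0],
  [0,0,0],
], roll=[0,0,0,0,0,0], grip=-1, force=20)

```text
time_s: 7.15
position: [0.5795, 0.0216, -0.003]
tcp_rot: [0.539, 0.842, 0.0, 0.0]
ft_force: [0.3, -0.5, 0.5]
finger_gap: 0.124
gripper_force: 20.0
```

The clamp is on: the gap is 11.7 mm at 20 N. Now I'll turn the collar to open.

Request:
apply_moves([
  [0.007,0.176,0],
  [0.007,0.176,0],
  [0.007,0.176,0],
  [0.007,0.176,0],
  [0.007,0.176,0],
  [0.007,0.176,0],
  [0.007,0.176,0],
  [0.007,0.176,0],
  [0.007,0.176,0],
  [0.007,0.176,0],
  [0,0,0],
], roll=[-1,-1,-1,-1,-1,-1,-1,-1,-1,-1,0])

```text
time_s: 8.25
position: [0.6246, 0.073, -0.0032]
tcp_rot: [0.167, 0.986, -0.0, -0.001]
ft_force: [-9.0, 0.9, 6.9]
finger_gap: 0.129
gripper_force: 20.2
```

Request:
apply_moves([
  [0.007,0.176,0],
  [0.007,0.176,0],
  [0.007,0.176,0],
  [0.006,0.14,0],
  [0,0,0],
  [0,0,0],
], roll=[-1,-1,-1,-0.8,0,0])

```text
time_s: 8.85
position: [0.6287, 0.0985, -0.0033]
tcp_rot: [0.017, 1.0, -0.0, -0.002]
ft_force: [-13.3, -1.9, 7.9]
finger_gap: 0.13
gripper_force: 20.2
```

```bash
python3 - <<'E'
from h import *
s=r.get_state();x,y=s['tcp_rot'][:2];print(s['position'],s['ft_force'],s['wrist_torque'],'out ang',-2*np.arctan2(x,y))
b=eyes.get_image('scene')[190:290,290:390];d=eyes.get_image('side')[230:330,300:400]
cv2.imwrite('pics/w6.png',np.hstack([cv2.resize(b,(400,400),interpolation=2),cv2.resize(d,(400,400),interpolation=2)]))
E
```

```text
[ 0.62866357  0.09852461 -0.00330439] [-13.32559905  -1.89058341   7.91459057] [-0.26104856  2.5993239   0.26488439] out ang -0.03420720916345028
```

View pics/w6.png

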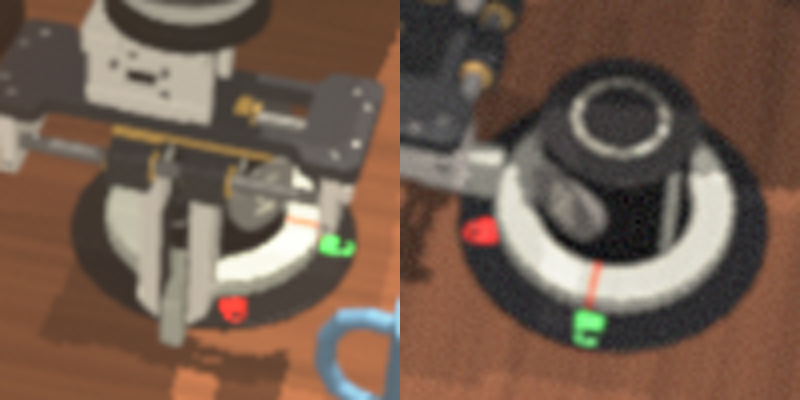

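The index line points at the green mark: side crop line at (597,280), mark at (588,328). Next I'll release, lift, centre over the cap and shut the fingers.

Request:
apply_moves([
  [0,0,0],
  [0,0,0],
  [0,0,0],
  [0,0,-0.3],
  [0,0,-0.7],
  [0,0,-0.8],
  [0,0,-0.8],
  [0,0,0],
], roll=[0,0,0,0,0,0,0,0], grip=-0.5)

```text
time_s: 9.75
position: [0.6327, 0.0988, 0.1067]
tcp_rot: [0.017, 1.0, 0.0, 0.004]
ft_force: [0.5, -0.4, 1.0]
finger_gap: 0.248
gripper_force: 0.0
```

Request:
apply_moves([
  [0.55,0,0],
  [0.55,0,0],
  [0.55,0,0],
  [0.5,0,0],
  [0,0,0],
  [0,0,0],
], roll=[0,0,0,0,0,0], grip=-1)

```text
time_s: 10.35
position: [0.5451, 0.1016, 0.1013]
tcp_rot: [0.017, 1.0, 0.0, 0.0]
ft_force: [0.6, -0.6, 0.4]
finger_gap: 0.005
gripper_force: 0.0
```

Request:
apply_moves([
  [0,0,0.4],
  [0,0,0.4],
  [0,0,0.2],
  [0,0,0.2],
  [0,0,0.2],
  [0,0,0.2],
  [0,0,0.2],
  [0,0,0.2],
  [0,0,0.2],
  [0,0,0.2],
  [0,0,0],
], roll=[0,0,0,0,0,0,0,0,0,0,0])

```text
time_s: 11.45
position: [0.5448, 0.1015, 0.0044]
tcp_rot: [0.018, 1.0, -0.0, -0.0]
ft_force: [-0.6, 0.9, -0.2]
finger_gap: 0.004
gripper_force: 0.0
```

Request:
apply_moves([
  [0,0,0.15],
  [0,0,0.1],
  [0,0,0.1],
  [0,0,0],
], roll=[0,0,0,0])

```text
time_s: 11.85
position: [0.5456, 0.1016, -0.0067]
tcp_rot: [0.017, 1.0, 0.0, 0.001]
ft_force: [-10.2, -2.2, 26.5]
finger_gap: 0.009
gripper_force: 13.5
```

Request:
apply_moves([
  [0,0,0],
  [0,0,-0.4],
  [0,0,-0.7],
  [0,0,-0.8],
  [0,0,-0.8],
  [-0.6,0,0],
  [-0.6,0,0],
  [-0.5,0,0],
  [-0.48,0,0],
  [0,0,0],
  [0,0,0],
], roll=[0,0,0,0,0,0,0,0,0,0,0])

```text
time_s: 12.95
position: [0.6315, 0.0985, 0.0985]
tcp_rot: [0.018, 1.0, 0.0, -0.0]
ft_force: [-0.1, 1.1, 0.1]
finger_gap: 0.007
gripper_force: 0.0
```

```bash
python3 - <<'E'
from h import *
s=r.get_state();print(s['time_s'],s['position'])
im=eyes.get_image('wrist');c=eyes.calibration('wrist');cv2.imwrite('pics/w7.png',im)
rv=cv2.Rodrigues(np.array(c['R']))[0]
pr=lambda X:cv2.projectPoints(np.array([X],float),rv,np.array(c['t']).reshape(3,1),np.array(c['mtx']),np.array(c['dist_coeffs']))[0][0,0]
for z in(.018,.084):print('cap',z,pr([.5427,.101,z]),'edge',pr([.5427,.139,z]))
print('tab',pr([.6307,.099,.036]))
E
```

```text
12.95 [0.6315095  0.09847613 0.0985359 ]
cap 0.018 [321.430749   135.05527927] edge [368.62372301 133.400841  ]
cap 0.084 [321.11925562 131.41638968] edge [382.69611898 129.27076185]
tab [322.70239714 246.21179892]
```

View pics/w7.png

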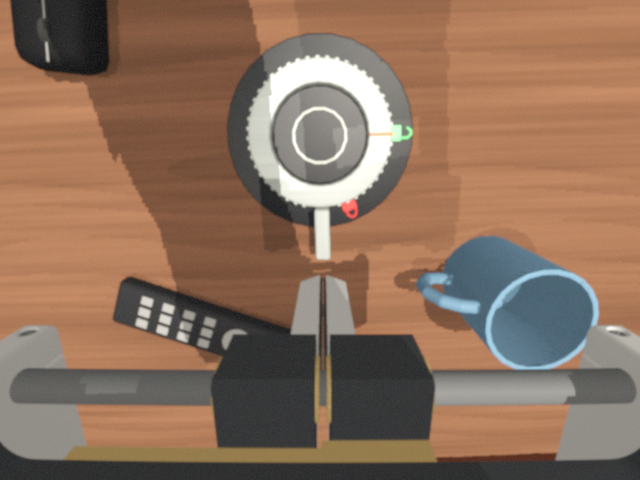

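The cap's radius of about 47 px matches the flush height (47 px predicted, against 61 px if raised). The index line is at green, and the tab at (322,235) is in line with the tool. Now I'll straddle, clamp and turn it back.

Request:
apply_moves([
  [0,0,0],
  [0,0,0],
  [0,0,0.6],
  [0,0,0.6],
  [0,0,0.6],
  [0,0,0.4],
  [0,0,0.2],
  [0,0,0.15],
  [0,0,0],
], roll=[0,0,0,0,0,0,0,0,0], grip=-0.4)

```text
time_s: 13.9
position: [0.6317, 0.0985, -0.0032]
tcp_rot: [0.018, 1.0, 0.0, 0.0]
ft_force: [-0.2, -0.5, -0.6]
finger_gap: 0.3
gripper_force: 0.0
```

Request:
apply_moves([
  [0,0,0],
  [0,0,0],
  [0,0,0],
  [0,0,0],
  [0,0,0],
], roll=[0,0,0,0,0], grip=-1)

```text
time_s: 14.4
position: [0.6321, 0.0984, -0.0025]
tcp_rot: [0.017, 1.0, -0.0, 0.001]
ft_force: [-0.7, -1.7, 5.1]
finger_gap: 0.129
gripper_force: 20.0
```

Request:
apply_moves([
  [0.007,-0.176,0],
  [0.007,-0.176,0],
  [0.007,-0.176,0],
  [0.007,-0.176,0],
  [0.007,-0.176,0],
  [0.007,-0.176,0],
  [0.007,-0.176,0],
  [0.007,-0.176,0],
  [0.007,-0.176,0],
  [0.007,-0.176,0],
  [0.007,-0.176,0],
  [0.007,-0.176,0],
  [0.007,-0.176,0],
  [0.007,-0.176,0],
  [0.005,-0.132,0],
  [0,0,0],
  [0,0,0],
  [0,0,0],
], roll=[1,1,1,1,1,1,1,1,1,1,1,1,1,1,0.75,0,0,0])

```text
time_s: 16.2
position: [0.5756, 0.0163, -0.0023]
tcp_rot: [0.571, 0.821, -0.001, 0.002]
ft_force: [4.6, -19.6, 4.5]
finger_gap: 0.124
gripper_force: 19.9
```

Request:
apply_moves([
  [0,0,0],
  [0,0,0],
  [0,0,0],
  [0,0,-0.3],
  [0,0,-0.7],
  [0,0,-0.8],
  [0,0,-0.8],
  [0,0,-0.5],
  [0,0,0],
  [0,0,0],
], roll=[0,0,0,0,0,0,0,0,0,0], grip=-0.4)

```text
time_s: 17.2
position: [0.5742, 0.0192, 0.1207]
tcp_rot: [0.571, 0.821, 0.0, 0.0]
ft_force: [-0.3, 0.2, -0.5]
finger_gap: 0.296
gripper_force: 0.0
```

```bash
python3 - <<'E'
from h import *
s=r.get_state();im=eyes.get_image('wrist');c=eyes.calibration('wrist');cv2.imwrite('pics/w8.png',im)
print(s['time_s'],s['position'])
C=np.array([.5427,.101]);h=cv2.cvtColor(im,cv2.COLOR_BGR2HSV)
a=lambda p:np.arctan2(*(p[:2]-C)[::-1]);rad=lambda p:np.hypot(*(p[:2]-C))
# colour pixels by radius band
def band(mask,z,r0,r1):
    ys,xs=np.nonzero(mask);P=np.array([ray(c,(x,y),z)[:2] for x,y in zip(xs,ys)])
    if len(P)==0:return None
    R=np.hypot(*(P-C).T);k=(R>r0)&(R<r1);Q=P[k].mean(0) if k.any() else None
    return k.sum(),Q is not None and (Q.round(4),a(Q),rad(Q))
g=cv2.inRange(h,(45,100,80),(85,255,255));rd=cv2.inRange(h,(0,150,120),(7,255,255))|cv2.inRange(h,(172,150,120),(180,255,255))
o=cv2.inRange(h,(0,100,120),(22,255,255))
print('green',band(g,.004,.055,.08));print('red',band(rd,.004,.061,.078));print('idx',band(o,.018,.043,.054))
m=cv2.inRange(h,(0,0,110),(180,70,255));print('tab',band(m,.036,.064,.078))
E
```

```text
17.2 [0.57415741 0.01916711 0.12074321]
green None
red (np.int64(35), (array([0.6098, 0.1266]), np.float64(0.3641795434333432), np.float64(0.07182767505815253)))
idx (np.int64(1), (array([0.5915, 0.1181]), np.float64(0.3361416108460612), np.float64(0.051734269628358684)))
tab (np.int64(1613), (array([0.5181, 0.1182]), np.float64(2.532832336739565), np.float64(0.03002202959431025)))
```

```bash
python3 - <<'E'
from h import *
im=cv2.imread('pics/w8.png').astype(int);c=eyes.calibration('wrist');B,G,R=im[...,0],im[...,1],im[...,2]
def pts(m,z):
    ys,xs=np.nonzero(m);p=cv2.undistortPoints(np.c_[xs,ys].astype(float)[:,None],np.array(c['mtx']),np.array(c['dist_coeffs']))[:,0]
    Rm=np.array(c['R']);t=np.array(c['t']).ravel();C=-Rm.T@t;v=np.c_[p,np.ones(len(p))]@Rm
    return (C+v*((z-C[2])/v[:,2])[:,None])[:,:2]
def sel(m,z,C,r0,r1,a0,a1):
    P=pts(m,z)-C;r_=np.hypot(*P.T);a=np.arctan2(P[:,1],P[:,0]);k=(r_>r0)&(r_<r1)&(a>a0)&(a<a1);return k.sum(),np.median(a[k]).round(4) if k.any() else None,np.median(r_[k]).round(4) if k.any() else None
for C in(np.array([.5427,.101]),np.array([.5445,.1005])):
    print('green',sel((G-R>30)&(G-B>20),.004,C,.055,.085,.8,2.3))
    print('red',sel((R-G>90)&(R-B>70),.004,C,.06,.08,0,.8))
    print('idx',sel((R-B>40)&(R-G>20),.018,C,.042,.055,0,.8))
    print('tab',sel((abs(R-B)<30)&(R>120),.036,C,.082,.098,-1.6,-.8))
E
```

```text
green (np.int64(211), np.float64(1.5547), np.float64(0.0667))
red (np.int64(198), np.float64(0.3591), np.float64(0.0664))
idx (np.int64(45), np.float64(0.3345), np.float64(0.0483))
tab (np.int64(250), np.float64(-1.1993), np.float64(0.0899))
green (np.int64(211), np.float64(1.5808), np.float64(0.0672))
red (np.int64(179), np.float64(0.3743), np.float64(0.0653))
idx (np.int64(47), np.float64(0.3573), np.float64(0.0485))
tab (np.int64(250), np.float64(-1.216), np.float64(0.0897))
```

The index line is within about 0.03 rad of the red mark (value about 1.18 to 1.22), the tower is down and the robot is clear, so I'll hand it in.

```bash
python3 -c "
from plant import order;print(order.finish_job())"
```

```text
the job is handed in; nothing more can be done
None
```

The job is handed in (verdict not shown): tower pressed down, collar turned back to about 1.2 rad at the red closed mark, gripper clear, and no contact seen with the mouse, remote or mug.

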